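Unlatch and open the altar's incense chest

TASK

Swing the brass latch lever of the low wooden chest away until it is completely clear of the lid, then raise the lid (it has a finger tab on its front edge) until it stands about upright and leave it standing open. The latch sits under a slatted shelf, so reach in at a slant; do not shift the teapot, cups, bowl or candlestick.

Things in the scene. Friction and masses are not known exactly. Their poses are not given: they have to be found in the camera images.
- chest: Fixed dark wooden chest 140 (x) x 300 (y) x 102 mm high, lid included; origin under its centre, z up, front (latch, tab) faces its -x, the robot's side. A slatted shelf, part of the chest, overhangs its left (+y) half: chest x -100 to +140 mm, y +20 to +220 mm, underside 335 mm above the ledge, on two 16 mm posts at x +130 mm, y +35 and +205 mm. Nothing stands over the right half.
- latch (a joint): Brass latch lever, turning in the level plane about an upright pivot, in rad. 0: it points to chest +x, lying over the lid, which it blocks; grows as the free end swings to the left (chest +y) and then out in front of the chest; clear of the lid from 1.3, stop at 1.9. Stiff (2 to 3 N at the knob); stays where it is left.
- latch_pivot (a point): Latch pivot axis at mid-height of the bar: chest (-92, +80, 112) mm. The bar is 14 mm wide, 12 mm high (z 106 to 118 mm) and reaches 63 mm from the pivot; the pivot stands on a 28 mm wide block on the chest's front, 22 mm ahead of the front face.
- latch_knob (a point): Middle of the upright round brass grip pin (knob) on the latch's bar, 54 mm from the pivot; 16 mm diameter, from the bar's top (z 118 mm) to z 152 mm.
- lid (a joint): Lid angle in rad: 0 shut, grows as the front rises, 1.57 upright, stop at 1.65. Stiff hinge (about 5 N at the tab); the lid stays where it is left.
- lid_hinge (a point): Lid's hinge axis, along chest y, at chest (+70, 0, 90) mm: the far rim. The lid is 12 mm thick, its underside at z 90 mm when shut.
- tab_edge (a point): Middle of the lower front edge of the lid's finger tab, moving with the lid; when shut at chest (-95, -90, 90) mm. The tab is 70 mm wide (y), 12 mm thick and sticks out 25 mm ahead of the chest's front face, with free space below it; its axes are the lid's (x towards the hinge, z out of the lid's top).
- teapot: Red ceramic teapot, 110 mm wide body, 100 mm high, to the right of the chest; bystander, origin under its centre.
- cup0: Small white porcelain cup, 54 mm wide, 42 mm high; bystander, origin under its centre.
- cup1: A like porcelain cup; bystander.
- cup2: A like porcelain cup; bystander.
- incense_bowl: Aluminium bowl, 110 mm wide, 60 mm high, to the left of the chest; bystander, origin under its centre.
- candlestick: Brass candlestick with candle, 64 mm wide, 166 mm high; bystander, origin under its centre.

How it is judged:
By the outcome, as a careful person would: the job done as asked, in the order asked, and still so for the second after the job is handed in, with the robot touching nothing.
It also fails if it takes over 56 s, if anything falls off the work surface, if the arm or the gripper's body presses on something with over 40 N, if the wrist force passes 120 N, or if a joint passes its speed limit or range.

ROBOT

A 6-joint arm with a two-finger parallel gripper is mounted at the origin on the work surface. World frame = base frame: x ahead of the robot, y to its left, z up, the work surface at z = 0. Lengths are in m, angles in rad, forces in N, time in s.
With the tool pointing down it reaches from about 0.3 to 0.875 m from the base axis. Payload 6.4 kg.
Tool frame: the origin (TCP) lies on the centre line of the jaws, within the pads' length; the fingertips stand tips_ahead ahead of it and the grasp point (between the pads) lies 6 mm ahead of it (tips_ahead is the distance from the TCP to the fingertips, in m); z points along the fingers, y is the line along which they close (so a half turn about z gives the same grasp; the last joint's range is limited). The gripper opens to 88 mm and grips with 3 to 60 N. Pads are 18 mm wide; open, the fingers measure 123 mm over their backs; the gripper's body (75 mm by 187 mm) begins 45 mm behind the grasp point.
Start: joints at [0.905, 0.181, 1.607, -0, 1.354, -0.206], TCP at [0.255, 0.515, 0.264] pointing down, gripper open.
Joint ranges: [-2.99, 2.99], [-0.89, 2.07], [0.3, 2.58], [-1.14, 4.28], [0, 2.63], [-3.12, 3.12]. Speed limits (rad/s): [2.57, 2.57, 3.01, 3.14, 3.14, 3.14].

INTERFACE

Orientations are given as a unit quaternion [w, x, y, z].
In Python, from rig import * gives the robot as it stands. The module is installed in compiled form; this text tells all that it offers.
- The arm moves only by the tool move_arm, never from a script. Its argument "deltas" is a list of rows, each an object of numbers: "dx", "dy", "dz": the shift along the tool's x, y, z in cm; "wx", "wy", "wz": the turn, a rotation vector about the tool's x, y, z in degrees; "jaw": the opening, from 0 (shut) to 1 (fully open). A call has 1 to 5 rows; each row is the pose to reach, as a shift and turn from the pose commanded when the call began, along the tool's axes at that moment; what a row does not reach only later rows make up. A row lasts 1/12 s, in which the tool goes at most 41.7 mm and 7.16 degrees, less where a joint would pass 70% of its speed; a pose out of reach is approached as far as the arm can. A call with a gripper value outside its range is refused whole. The fingers move at their own pace and stop on an object; "squeeze" is the grip in N (left out, the last holds). Time passes only in rows, so rows that repeat a pose let the fingers close. It gives the time, the measured TCP pose, the force, the opening and the grip force at its end, in the units of the state.
- get_state(): the state, without advancing time (a new reading comes with each control period).
- grab_frame(name): name is "side" or "top"; returns a dict with "image" (480x640x3 uint8, blue, green, red), "camera_matrix" (3x3 intrinsics, pixels), "dist_coeffs" ([k1, k2, p1, p2, k3] as OpenCV has them; the pictures are not rectified), "R" (3x3) and "t" (3): a world point X has camera coordinates R X + t. Camera axes: x right, y down, z forward; pixel columns grow to the right and rows downward; lengths in m; the calibration is good to about 2 mm. A picture is of the moment at which its call begins. There is no depth.
- finish_job(): hands the job in; it is judged then, once.
Trained networks look in a picture, given as the dict that the camera call returned (one of the last four; its "shot" number tells which), for a name from the list of things; names that differ only in an ending like _2 or _b are one class to them, and where a whole thing is asked for, a point or a joint stands for the part that bears it (a point fixed in the world has none). Each returns a list of dicts, best first, with "confidence" (0 to 1); they miss things now and then, are a little off and sometimes report something else, mostly with a low value. They report only what shows in the picture. A call takes as long as a camera call.
- silhouettes(query, picture): "pixels" (480x640 bool, what is visible of it) and "extent" ([left, top, right, bottom] in pixels, round what is visible of it).
The state is a dict: "t": time; "qpos": joint angles; "dq": joint speeds; "joint_efforts": joint torques, N m; "position": TCP position; "tcp_rot": TCP orientation; "force": force on the tool from outside, world axes, zero at the start; "torque": the same for the moment, N m; "finger_gap": finger opening in m; "finger_force": force on a finger pad.
Only numpy, scipy, OpenCV 4.12 (cv2) and the standard library are available. Lean on these libraries where they do the work, as an engineer would, in place of code of your own. Each camera call takes 0.05 s, during which the arm holds its last target. There are 200 camera calls.

## Working session

There is one attempt and no reset: what is moved stays moved. The work goes in short steps, Python scripts to look and compute and a tool call to move; the robot and the scene stay as the last step left them, time stands still between calls to the robot, and variables do not carry over. Pictures are saved under pics/ and viewed, at most 14 in all, crops included, and the job is handed in when it is done.

Besides the shell and the picture viewer there is one more tool, called after "Emit:" in YAML: its name, and indented under it one key for each argument. move_arm: Moves the arm, as the interface text tells. Its arguments: {"type":"object","properties":{"deltas":{"type":"array","items":{"type":"object","properties":{"dx":{"type":"number"},"dy":{"type":"number"},"dz":{"type":"number"},"wx":{"type":"number"},"wy":{"type":"number"},"wz":{"type":"number"},"jaw":{"type":"number"}}}},"squeeze":{"type":"number"}},"required":["deltas"]}

```bash
mkdir -p pics
python3 - <<'E'
from rig import *
import cv2,numpy as np
s=get_state();print(s)
for n in("top","side"):
    f=grab_frame(n);cv2.imwrite(f"pics/{n}0.png",f["image"]);print(n,f["camera_matrix"],f["dist_coeffs"],f["R"],f["t"],-np.array(f["R"]).T@f["t"])
    for q in("chest","latch","latch_knob","lid","tab_edge","teapot","incense_bowl","candlestick","cup0"):
        print(q,[(round(d["confidence"],2),np.round(d["extent"]).tolist(),np.round(np.argwhere(d["pixels"]).mean(0)[::-1]).tolist()) for d in silhouettes(q,f)[:3]])
E
```

```text
{'t': 0.0, 'qpos': array([ 9.04681513e-01,  1.81520351e-01,  1.60796187e+00, -5.26951758e-06,
        1.35379391e+00, -2.06274743e-01]), 'dq': array([ 3.17892990e-04,  7.99007304e-04, -9.14432969e-04,  1.28875190e-03,
       -6.83331738e-05,  1.50534384e-03]), 'joint_efforts': array([-5.21777238e-04, -4.33869946e+01, -3.41852903e+01,  7.01631024e-02,
        3.84984585e-02, -1.22485226e-04]), 'position': array([0.254862  , 0.51490487, 0.26284403]), 'tcp_rot': array([-3.53298256e-04,  2.27899029e-01,  9.73684407e-01, -7.64011510e-04]), 'force': array([-0.13211478, -0.17824927,  0.6355074 ]), 'torque': array([ 0.0367041 , -0.01997023,  0.0033891 ]), 'finger_force': 0.0, 'finger_gap': 0.08819610351458763}
top [[537.78897407   0.         326.39366421]
 [  0.         537.78897407 232.99379197]
 [  0.           0.           1.        ]] [-0.02963842  0.          0.          0.          0.        ] [[-0.0146096  -0.9997835  -0.01481611]
 [-0.99656039  0.01576814 -0.08135575]
 [ 0.08157176  0.01357658 -0.996575  ]] [0.02162023 0.58678354 1.04685569] [ 0.49968724 -0.00184965  1.09132875]
ches
[... 1244 characters left out ...]
(0.8, [270.0, 194.0, 299.0, 217.0], [288.0, 207.0])]
lid [(0.68, [280.0, 191.0, 364.0, 279.0], [320.0, 238.0]), (0.68, [257.0, 75.0, 377.0, 310.0], [322.0, 191.0])]
tab_edge [(0.67, [281.0, 190.0, 364.0, 279.0], [320.0, 238.0]), (0.24, [247.0, 260.0, 273.0, 285.0], [258.0, 272.0])]
teapot [(0.69, [305.0, 303.0, 354.0, 389.0], [331.0, 348.0]), (0.42, [369.0, 276.0, 396.0, 339.0], [381.0, 311.0])]
incense_bowl [(0.92, [267.0, 170.0, 304.0, 201.0], [284.0, 184.0])]
candlestick [(0.78, [368.0, 277.0, 394.0, 339.0], [381.0, 311.0])]
cup0 [(0.81, [246.0, 259.0, 272.0, 285.0], [257.0, 271.0]), (0.76, [230.0, 212.0, 248.0, 236.0], [239.0, 221.0]), (0.69, [257.0, 75.0, 379.0, 309.0], [322.0, 191.0])]
```

View pics/top0.png

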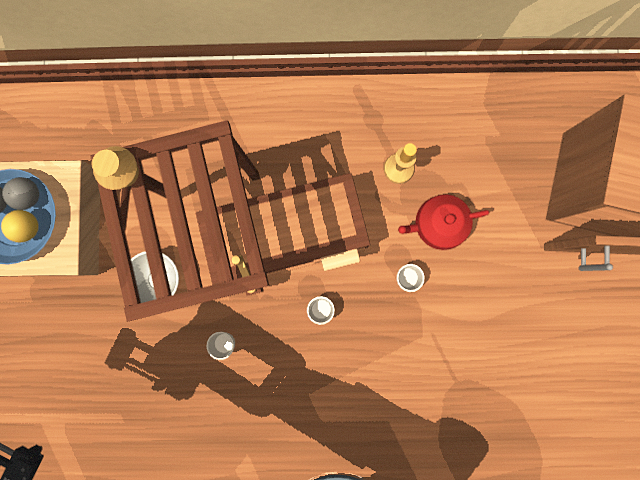

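View pics/side0.png

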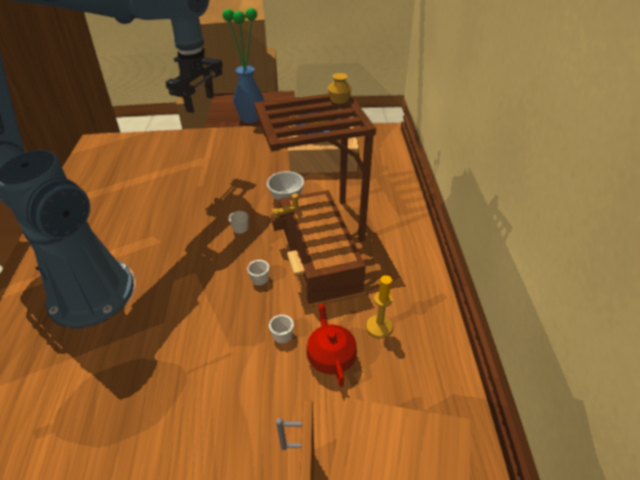

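The top picture shows the chest turned about 15°, with its tab near (340,260), knob near (238,260), shelf corners near (230,122), (265,280) and (127,318), and cups at (220,345), (320,310) and (410,277). The side picture agrees with this: tab near (296,262), knob near (295,205). I'll zoom in for precise corners.

Run:
```python
import cv2
a=cv2.imread("pics/top0.png")[110:330,85:385];cv2.imwrite("pics/topc.png",cv2.resize(a,None,fx=2.66,fy=2.66,interpolation=cv2.INTER_CUBIC))
a=cv2.imread("pics/side0.png")[80:310,240:400];cv2.imwrite("pics/sidec.png",cv2.resize(a,None,fx=2.6,fy=2.6,interpolation=cv2.INTER_CUBIC))
```

```text
(no output)
```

View pics/topc.png

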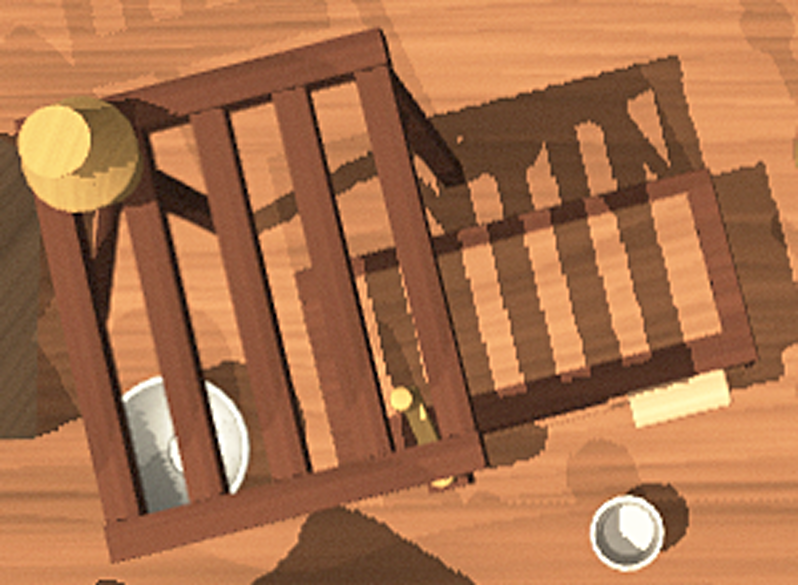

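View pics/sidec.png

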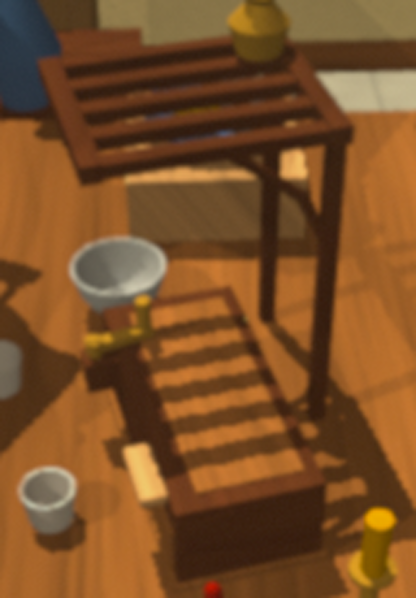

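Crops: in the top view the lid's right corners are at crop (756,362) and (709,172), the tab front edge runs (638,427) to (731,403), and the knob top is at (402,398). In the side view the lid's right corners are at about (178,503) and (322,478), and the knob is at (143,300). I'll fit the pose now.

```bash
cat > h.py <<'E'
from rig import *
import cv2,numpy as np
from scipy.optimize import least_squares
from scipy.spatial.transform import Rotation as Ro
def proj(f,X):
    p,_=cv2.projectPoints(np.array(X,float).reshape(-1,3),cv2.Rodrigues(np.array(f["R"]))[0],np.array(f["t"],float),np.array(f["camera_matrix"]),np.array(f["dist_coeffs"]));return p[:,0]
E
python3 - <<'E'
from h import *
ft,fs=grab_frame("top"),grab_frame("side")
T=[((756,362),(-70,-150,102)),((709,172),(70,-150,102)),((638,427),(-95,-55,102)),((731,403),(-95,-125,102)),((383,30),(140,20,'s')),((484,466),(-100,20,'s')),((110,562),(-100,220,'s')),((402,398),'k')]
S=[((178,503),(-70,-150,102)),((322,478),(70,-150,102)),((124,450),(-95,-55,102)),((143,300),'k')]
def pts(L,p):
    o=[]
    for _,c in L:
        if c=='k': c=(-92+54*np.cos(p[5]),80+54*np.sin(p[5]),152)
        if c[2]=='s': c=(c[0],c[1],p[4]*1000)
        o.append(c)
    return Ro.from_euler('z',p[2]).apply(np.array(o,float)/1000)+[p[0],p[1],p[3]]
ut=np.array([a for a,_ in T])/2.66+[85,110];us=np.array([a for a,_ in S])/2.6+[240,80]
res=lambda p:np.r_[(proj(ft,pts(T,p))-ut).ravel(),(proj(fs,pts(S,p))-us).ravel()]
r=least_squares(res,[.55,.12,.25,0,.35,0],loss='soft_l1');print(r.x.round(4),r.fun.round(1))
p=r.x
def W(c):return (Ro.from_euler('z',p[2]).apply(np.array(c)/1000)+[p[0],p[1],p[3]]).round(4)
for n,c in dict(knob=(-38,80,135),piv=(-92,80,112),tab=(-95,-90,90),hinge=(70,-90,90)).items(): print(n,W(c))
# bystanders by centroid on mid-height
def ray(f,u,z):
    q=cv2.undistortPoints(np.array([[u]],float),np.array(f["camera_matrix"]),np.array(f["dist_coeffs"]))[0,0]
    R=np.array(f["R"]);c=-R.T@f["t"];d=R.T@np.r_[q,1];return (c+d*(z-c[2])/d[2]).round(3)
for n,u,z in (("cupA",(220,345),.03),("cupB",(321,310),.03),("cupC",(410,277),.03),("pot",(444,221),.06),("candle",(400,167),.02),("bowl",(153,276),.05)):
    w=ray(ft,u,z);print(n,w,"chest",(Ro.from_euler('z',-p[2]).apply(w-[p[0],p[1],0])*1000).round())
E
```

```text
[ 0.5904  0.0941  0.2292 -0.001   0.3495  0.1256] [ 0.5 -0.6 -0.4 -1.9 -1.9  0.7  0.1  0.5 -1.  -0.5  0.3  0.8  0.6 -0.4
  0.  -0.6 -2.3  4.3  1.1  1.5 -1.5 -1.9 -0.4 -0.3]
knob [0.5352 0.1634 0.134 ]
piv [0.4826 0.1511 0.111 ]
tab [ 0.5183 -0.0151  0.089 ]
hinge [0.679  0.0224 0.089 ]
cupA [0.37  0.224 0.03 ] chest [-185.  177.   30.]
cupB [0.435 0.025 0.03 ] chest [-167.  -32.   30.]
cupC [ 0.497 -0.15   0.03 ] chest [-146. -217.   30.]
pot [ 0.604 -0.214  0.06 ] chest [ -57. -303.   60.]
candle [ 0.719 -0.138  0.02 ] chest [  72. -255.   20.]
bowl [0.506 0.351 0.05 ] chest [-24. 269.  50.]
```

```bash
cat >> h.py <<'E'
P=(0.5904,0.0941,0.2292)
def W(c):return Ro.from_euler('z',P[2]).apply(np.array(c,float)/1000)+[P[0],P[1],0]
def Rt(pitch,yawc=0,flip=0):
    """tool rot: z along chest yaw yawc, pitch down (deg); y level"""
    a=P[2]+np.radians(yawc);b=np.radians(pitch)
    z=np.array([np.cos(a)*np.cos(b),np.sin(a)*np.cos(b),-np.sin(b)]);y=np.array([-np.sin(a),np.cos(a),0])*(-1 if flip else 1)
    return Ro.from_matrix(np.c_[np.cross(y,z),y,z])
def cur():
    s=get_state();w,x,y,z=s["tcp_rot"];return np.array(s["position"]),Ro.from_quat([x,y,z,w])
def go(p,R,grasp=True):
    """print delta (cm, deg) to bring grasp point to world p with R"""
    p0,R0=cur();t=np.array(p)-(R.apply([0,0,.006]) if grasp else 0)
    print("d",(R0.inv().apply(t-p0)*100).round(2),"w",np.degrees((R0.inv()*R).as_rotvec()).round(1))
E
python3 - <<'E'
from h import *
import rig;print([n for n in dir(rig) if not n.startswith('__')], getattr(rig,'tips_ahead',None))
p,R=cur();print(R.as_matrix().round(2))
for fl in(0,1):
  go((.40,.14,.28),Rt(90,0,fl));go(W((-38+1,86,142))-Rt(45).apply([0,0,.10]),Rt(45,0,fl))
E
```

```text
['MotionError', 'finish_job', 'get_state', 'grab_frame', 'silhouettes', 'tips_ahead'] 0.025
[[-0.9   0.44 -0.  ]
 [ 0.44  0.9  -0.  ]
 [ 0.   -0.   -1.  ]]
d [-29.64 -27.21  -2.23] w [ -0.   -0.  -39.5]
d [-34.63 -23.35   4.68] w [-15.5 -43.2 -37.4]
d [-29.64 -27.21  -2.23] w [ -0.    0.  140.5]
d [-34.63 -23.35   4.68] w [-54.5  19.5 131.5]
```

Emit:
move_arm:
  deltas:
    - {"dx": -4, "dy": -3.5, "wz": -7}
    - {"dx": -8, "dy": -7, "wz": -14}
    - {"dx": -12, "dy": -10.5, "dz": -0.5, "wz": -21}
    - {"dx": -15.5, "dy": -14, "dz": -1, "wz": -28}
    - {"dx": -18, "dy": -17, "dz": -1.5, "wz": -35}

```text
invalid input
```

Run:
```python
from h import *
p,R=cur();print(p,get_state()["qpos"].round(2))
go(W((-37,86,144))-Rt(45).apply([0,0,.10]),Rt(45))
```

```text
[0.25515031 0.51530455 0.26369881] [ 0.9   0.18  1.61 -0.    1.35 -0.21]
d [-34.63 -23.35   4.48] w [-15.5 -43.2 -37.4]
```

Emit:
move_arm:
  deltas:
    - {"dx": -4, "dy": -3.5, "dz": 0, "wx": 0, "wy": 0, "wz": -7, "jaw": 1}
    - {"dx": -8, "dy": -7, "dz": 0, "wx": 0, "wy": 0, "wz": -14, "jaw": 1}
    - {"dx": -12, "dy": -10.5, "dz": -0.5, "wx": 0, "wy": 0, "wz": -21, "jaw": 1}
    - {"dx": -15.5, "dy": -14, "dz": -1, "wx": 0, "wy": 0, "wz": -28, "jaw": 1}
    - {"dx": -18, "dy": -17, "dz": -1.5, "wx": 0, "wy": 0, "wz": -35, "jaw": 1}

```text
t: 1.52
position: [0.3242, 0.3373, 0.2729]
tcp_rot: [0.0, -0.056, 0.998, -0.0]
force: [0.7, 0.5, -0.2]
finger_gap: 0.088
finger_force: 0.0
```

Run:
```python
from h import *
p,R=cur();print(p,get_state()["qpos"].round(2))
go(W((-37,86,144))-Rt(45).apply([0,0,.10]),Rt(45))
```

```text
[0.32416086 0.33728446 0.272871  ] [ 0.55 -0.07  1.86 -0.    1.36 -1.13]
d [-11.62 -19.91   5.4 ] w [ -2.7 -44.9  -6.4]
```

Emit:
move_arm:
  deltas:
    - {"dx": 0, "dy": -4, "dz": 0, "wx": 0, "wy": -7, "wz": 0, "jaw": 1}
    - {"dx": -1, "dy": -8, "dz": 0, "wx": 0, "wy": -14, "wz": -1, "jaw": 1}
    - {"dx": -2, "dy": -12, "dz": 0, "wx": 0, "wy": -21, "wz": -2, "jaw": 1}
    - {"dx": -4, "dy": -16, "dz": 0, "wx": 0, "wy": -28, "wz": -3, "jaw": 1}
    - {"dx": -7, "dy": -19, "dz": 0, "wx": -1, "wy": -35, "wz": -4, "jaw": 1}

```text
t: 1.93
position: [0.4052, 0.1633, 0.273]
tcp_rot: [0.294, -0.085, 0.952, 0.023]
force: [0.3, 1.9, -0.8]
finger_gap: 0.0881
finger_force: 0.0
```

Run:
```python
from h import *
p,R=cur();print(p,get_state()["qpos"].round(2))
go(W((-37,86,144))-Rt(45).apply([0,0,.10]),Rt(45))
```

```text
[0.40518142 0.16331328 0.2730084 ] [ 0.07 -0.57  2.31  0.07  0.8  -1.71]
d [-1.4  -2.04  7.51] w [ -2.2 -10.8  -2.1]
```

Emit:
move_arm:
  deltas:
    - {"dx": -0.5, "dy": -1, "dz": 2.5, "wx": -1, "wy": -5, "wz": -1, "jaw": 1}
    - {"dx": -1, "dy": -2, "dz": 5, "wx": -2, "wy": -10.8, "wz": -2, "jaw": 1}
    - {"dx": -1.4, "dy": -2, "dz": 7.5, "wx": -2.2, "wy": -10.8, "wz": -2.1, "jaw": 1}
    - {"dx": -1.4, "dy": -2, "dz": 7.5, "wx": -2.2, "wy": -10.8, "wz": -2.1, "jaw": 1}

```text
t: 2.27
position: [0.4602, 0.1526, 0.2102]
tcp_rot: [0.372, -0.103, 0.922, 0.045]
force: [-1.5, 0.4, -0.5]
finger_gap: 0.088
finger_force: 0.0
```

Run:
```python
from h import *
p,R=cur();print(p,get_state()["qpos"].round(2),get_state()["force"])
go(W((-37,86,144)),Rt(45))
for n in("top","side"):
    f=grab_frame(n);cv2.imwrite(f"pics/{n}1.png",f["image"])
a=cv2.imread("pics/top1.png")[150:400,150:400];b=cv2.imread("pics/side1.png")[60:310,180:430]
cv2.imwrite("pics/c1.png",cv2.resize(np.hstack([a,b]),None,fx=1.6,fy=1.6))
```

```text
[0.4601881  0.1526112  0.21023998] [-0.04 -0.38  2.41  0.49  0.41 -2.21] [-1.5146577   0.43288566 -0.53011315]
d [-0.9  -0.06  9.48] w [ 0.1 -1.  -0.5]
```

View pics/c1.png

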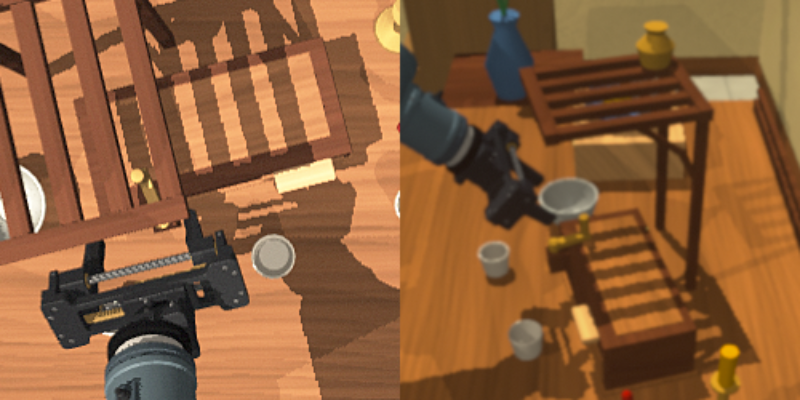

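The jaws straddle the knob line, clear of the shelf and cups. Next I go in.

Emit:
move_arm:
  deltas:
    - {"dx": -0.3, "dy": 0, "dz": 2, "wx": 0, "wy": 0, "wz": 0, "jaw": 1}
    - {"dx": -0.6, "dy": 0, "dz": 4, "wx": 0, "wy": 0, "wz": 0, "jaw": 1}
    - {"dx": -0.9, "dy": 0, "dz": 6, "wx": 0, "wy": 0, "wz": 0, "jaw": 1}
    - {"dx": -0.9, "dy": 0, "dz": 6, "wx": 0, "wy": 0, "wz": 0, "jaw": 1}

```text
t: 2.7
position: [0.5104, 0.1667, 0.1823]
tcp_rot: [0.377, -0.105, 0.919, 0.046]
force: [-0.5, 0.6, 1.1]
finger_gap: 0.0882
finger_force: 0.0
```

Run:
```python
from h import *
p,R=cur();print(p,get_state()["qpos"].round(2),get_state()["force"])
go(W((-37,86,144)),Rt(45))
```

```text
[0.51040794 0.16665288 0.18233275] [ 0.01 -0.14  2.31  0.67  0.26 -2.38] [-0.5156388   0.58285429  1.13460096]
d [ 0.96 -0.3   3.84] w [ 0.2 -0.4 -0.2]
```

Emit:
move_arm:
  deltas:
    - {"dx": 0.5, "dy": -0.2, "dz": 1.3, "wx": 0, "wy": 0, "wz": 0, "jaw": 1}
    - {"dx": 0.9, "dy": -0.3, "dz": 2.6, "wx": 0, "wy": 0, "wz": 0, "jaw": 1}
    - {"dx": 0.9, "dy": -0.3, "dz": 3.8, "wx": 0, "wy": 0, "wz": 0, "jaw": 1}
    - {"dx": 0.9, "dy": -0.3, "dz": 3.8, "wx": 0, "wy": 0, "wz": 0, "jaw": 1}

```text
t: 3.03
position: [0.5299, 0.1685, 0.15]
tcp_rot: [0.378, -0.105, 0.919, 0.046]
force: [-0.6, -0.1, -0.8]
finger_gap: 0.0883
finger_force: 0.0
```

Run:
```python
from h import *
p,R=cur();print(p,get_state()["qpos"].round(2),get_state()["force"])
go(W((-37,86,144)),Rt(45))
for n in("top","side"):
    f=grab_frame(n);cv2.imwrite(f"pics/{n}2.png",f["image"])
a=cv2.imread("pics/top2.png")[180:330,170:320];b=cv2.imread("pics/side2.png")[130:280,210:360]
cv2.imwrite("pics/c2.png",cv2.resize(np.hstack([a,b]),None,fx=2.6,fy=2.6))
```

```text
[0.52994182 0.16848438 0.14996011] [ 0.01 -0.    2.28  1.02  0.19 -2.73] [-0.55494913 -0.09811776 -0.84878863]
d [ 0.07 -0.02  0.17] w [ 0.2 -0.2 -0.2]
```

View pics/c2.png

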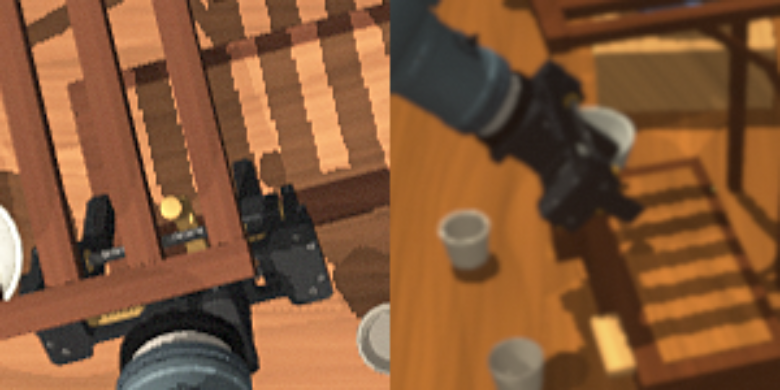

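The knob sits between the open fingers (left crop, 172,208). The wrist is near its singularity, so I steepen the tool a little first, then close.

Emit:
move_arm:
  deltas:
    - {"dx": 0, "dy": 0, "dz": 0, "wx": 0, "wy": 4, "wz": 0, "jaw": 0.6}
    - {"dx": 0, "dy": 0, "dz": 0, "wx": 0, "wy": 8, "wz": 0, "jaw": 0.4}
    - {"dx": 0, "dy": 0, "dz": 0, "wx": 0, "wy": 8, "wz": 0, "jaw": 0.3}
    - {"dx": 0, "dy": 0, "dz": 0, "wx": 0, "wy": 8, "wz": 0, "jaw": 0.2}
    - {"dx": 0, "dy": 0, "dz": 0, "wx": 0, "wy": 8, "wz": 0, "jaw": 0}
  squeeze: 20

```text
t: 3.55
position: [0.5304, 0.1672, 0.1514]
tcp_rot: [0.314, -0.108, 0.943, 0.037]
force: [0.6, 0.3, 0.3]
finger_gap: 0.0569
finger_force: 0.0
```

Emit:
move_arm:
  deltas:
    - {"dx": 0, "dy": 0, "dz": 0, "wx": 0, "wy": 0, "wz": 0, "jaw": 0}
    - {"dx": 0, "dy": 0, "dz": 0, "wx": 0, "wy": 0, "wz": 0, "jaw": 0}
    - {"dx": 0, "dy": 0, "dz": 0, "wx": 0, "wy": 0, "wz": 0, "jaw": 0}
    - {"dx": 0, "dy": 0, "dz": 0, "wx": 0, "wy": 0, "wz": 0, "jaw": 0}

```text
t: 3.88
position: [0.5288, 0.1674, 0.1481]
tcp_rot: [0.312, -0.107, 0.943, 0.038]
force: [-0.3, -0.2, -0.6]
finger_gap: 0.0303
finger_force: 0.0
```

Run:
```python
from h import *
p,R=cur();s=get_state();print(p,s["qpos"].round(2),s["force"],s["finger_gap"],s["finger_force"])
g=p+R.apply([0,0,.006]);c=Ro.from_euler('z',-P[2]).apply(g-[P[0],P[1],0])*1000
print("grasp in chest",c,R.as_matrix().round(3))
r=c[:2]-[-92,80];print(np.hypot(*r),np.degrees(np.arctan2(r[1],r[0])))
th0=np.arctan2(r[1],r[0])
for th in (.4,.7,1.0,1.3,1.6,1.75): # arc offsets in tool frame
    w=W((-92+54*np.cos(th),80+54*np.sin(th),c[2]));print(th,(R.inv().apply(w-g)*100).round(2))
```

```text
[0.52878618 0.16740406 0.14808515] [ 0.03  0.    2.2   0.39  0.33 -2.1 ] [-0.25970683 -0.1772252  -0.56013142] 0.030319854582961363 0.0
grasp in chest [-39.77154951  85.4030081  143.26757071] [[-0.783 -0.226  0.58 ]
 [-0.179  0.974  0.138]
 [-0.596  0.004 -0.803]]
52.50717605587565 5.906211606284214
0.4 [ 0.21  1.56 -0.14]
0.7 [ 0.89  2.94 -0.64]
1.0 [ 1.86  4.   -1.36]
1.3 [ 3.05  4.66 -2.24]
1.6 [ 4.34  4.85 -3.19]
1.75 [ 4.98  4.77 -3.67]
```

Emit:
move_arm:
  deltas:
    - {"dx": 0, "dy": 0, "dz": 0, "wx": 0, "wy": 0, "wz": 0, "jaw": 0}
    - {"dx": 0, "dy": 0, "dz": 0, "wx": 0, "wy": 0, "wz": 0, "jaw": 0}
    - {"dx": 0, "dy": 0, "dz": 0, "wx": 0, "wy": 0, "wz": 0, "jaw": 0}
    - {"dx": 0, "dy": 0, "dz": 0, "wx": 0, "wy": 0, "wz": 0, "jaw": 0}

```text
t: 4.22
position: [0.5292, 0.1675, 0.1481]
tcp_rot: [0.312, -0.107, 0.943, 0.038]
force: [0.4, 1.8, 0.3]
finger_gap: 0.0154
finger_force: 20.0
```

Run:
```python
from h import *
p,R=cur();s=get_state();print(p,s["qpos"].round(2),s["force"],s["finger_gap"],s["finger_force"])
g=p+R.apply([0,0,.006]);c=Ro.from_euler('z',-P[2]).apply(g-[P[0],P[1],0])*1000
print("grasp in chest",c)
```

```text
[0.52916955 0.16747153 0.14806376] [ 0.03  0.01  2.2   0.38  0.33 -2.1 ] [0.37089001 1.78771386 0.33353957] 0.015358857899291145 20.000535221770406
grasp in chest [-39.38358578  85.38165729 143.24565523]
```

The jaws hold the knob (15.4 mm gap, 20 N), so I swing it along the arc.

Emit:
move_arm:
  deltas:
    - {"dx": 0.1, "dy": 0.8, "dz": 0, "wx": 0, "wy": 0, "wz": 0, "jaw": 0}
    - {"dx": 0.2, "dy": 1.55, "dz": -0.15, "wx": 0, "wy": 0, "wz": 0, "jaw": 0}
    - {"dx": 0.5, "dy": 2.3, "dz": -0.35, "wx": 0, "wy": 0, "wz": 0, "jaw": 0}
    - {"dx": 0.9, "dy": 2.95, "dz": -0.65, "wx": 0, "wy": 0, "wz": 0, "jaw": 0}

```text
t: 4.55
position: [0.5125, 0.1932, 0.1484]
tcp_rot: [0.312, -0.107, 0.943, 0.037]
force: [3.9, -4.6, -3.2]
finger_gap: 0.0151
finger_force: 20.0
```

```bash
cat >> h.py <<'E'
def latch():
    p,R=cur();s=get_state();print(p,s["qpos"].round(2),s["force"].round(1),s["finger_gap"],s["finger_force"])
    g=p+R.apply([0,0,.006]);c=Ro.from_euler('z',-P[2]).apply(g-[P[0],P[1],0])*1000
    r=c[:2]-[-92,80];print(c,np.hypot(*r),np.arctan2(r[1],r[0]))
    for th in (1.0,1.3,1.6,1.75):
        w=W((-92+54*np.cos(th),80+54*np.sin(th),c[2]));print(th,(R.inv().apply(w-g)*100).round(2))
E
python3 -c "
from h import *
latch()"
```

```text
[0.5125462  0.19315618 0.14841599] [ 0.1  -0.01  2.21  0.25  0.31 -1.91] [ 3.9 -4.6 -3.2] 0.015086335314592976 20.004569683223963
[-49.72899395 114.16108761 143.60358194] 54.349037336296725 0.6796875022179872
1.0 [ 1.05  1.13 -0.78]
1.3 [ 2.24  1.78 -1.66]
1.6 [ 3.52  1.97 -2.62]
1.75 [ 4.17  1.89 -3.1 ]
```

Emit:
move_arm:
  deltas:
    - {"dx": 0.5, "dy": 0.6, "dz": -0.4, "wx": 0, "wy": 0, "wz": 0, "jaw": 0}
    - {"dx": 1.05, "dy": 1.13, "dz": -0.8, "wx": 0, "wy": 0, "wz": 0, "jaw": 0}
    - {"dx": 1.6, "dy": 1.5, "dz": -1.2, "wx": 0, "wy": 0, "wz": 0, "jaw": 0}
    - {"dx": 2.25, "dy": 1.8, "dz": -1.65, "wx": 0, "wy": 0, "wz": 0, "jaw": 0}

```text
t: 4.88
position: [0.4813, 0.2043, 0.1486]
tcp_rot: [0.313, -0.107, 0.943, 0.037]
force: [4.7, -10.9, -2.2]
finger_gap: 0.0135
finger_force: 20.0
```

```bash
python3 -c "
from h import *
latch()"
```

```text
[0.48130228 0.20431429 0.14856231] [ 0.15 -0.07  2.27  0.17  0.31 -1.8 ] [  4.7 -10.9  -2.2] 0.0135320803037978 20.008229054510593
[-77.61822734 132.12632667 143.75177152] 54.07392455192153 1.3015914620225446
1.0 [-1.19 -0.67  0.88]
1.3 [-0.01 -0.01  0.  ]
1.6 [ 1.28  0.18 -0.95]
1.75 [ 1.93  0.1  -1.43]
```

Run:
```python
from h import *
for n in("top","side"):
    f=grab_frame(n);cv2.imwrite(f"pics/{n}3.png",f["image"])
    for q in("latch","latch_knob"): print(n,q,[(round(d["confidence"],2),np.round(d["extent"]).tolist(),np.argwhere(d["pixels"]).mean(0)[::-1].round(1)) for d in silhouettes(q,f)[:2]])
    for th in(0.9,1.1,1.3): print(th,proj(f,W((-92+54*np.cos(th),80+54*np.sin(th),152))).round(1))
a=cv2.imread("pics/top3.png")[200:330,160:290];b=cv2.imread("pics/side3.png")[130:260,210:340]
cv2.imwrite("pics/c3.png",cv2.resize(np.hstack([a,b]),None,fx=3,fy=3,interpolation=cv2.INTER_CUBIC))
```

```text
top latch [(0.23, [196.0, 175.0, 369.0, 283.0], array([296. , 227.1]))]
top latch_knob []
0.9 [[219.  275.1]]
1.1 [[216.9 280.9]]
1.3 [[216.  287.1]]
side latch [(0.41, [274.0, 200.0, 278.0, 218.0], array([275.2, 207.5]))]
side latch_knob [(0.61, [270.0, 196.0, 282.0, 218.0], array([275. , 207.6]))]
0.9 [[283.9 188. ]]
1.1 [[280.  187.3]]
1.3 [[275.9 187. ]]
```

View pics/c3.png

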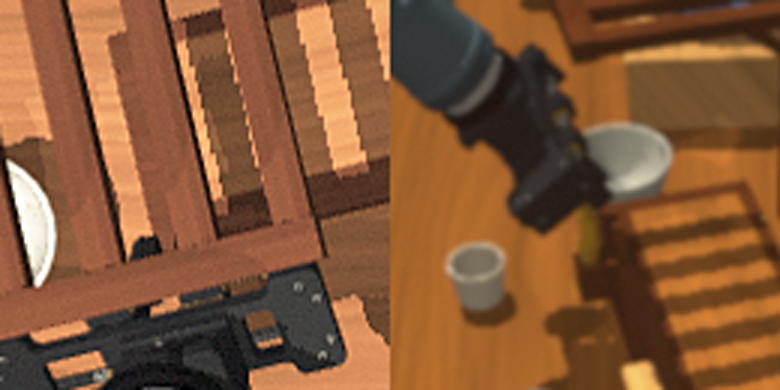

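The bar (right crop, about 590,235) now points almost straight along +y, so the latch is following. I carry on.

Emit:
move_arm:
  deltas:
    - {"dx": 0.5, "dy": 0, "dz": -0.35, "wx": 0, "wy": 0, "wz": 0, "jaw": 0}
    - {"dx": 0.9, "dy": 0, "dz": -0.65, "wx": 0, "wy": 0, "wz": 0, "jaw": 0}
    - {"dx": 1.3, "dy": 0, "dz": -0.95, "wx": 0, "wy": 0, "wz": 0, "jaw": 0}
    - {"dx": 1.9, "dy": -0.1, "dz": -1.4, "wx": 0, "wy": 0, "wz": 0, "jaw": 0}
    - {"dx": 2.1, "dy": -0.2, "dz": -1.6, "wx": 0, "wy": 0, "wz": 0, "jaw": 0}

```text
t: 5.6
position: [0.4561, 0.1959, 0.1492]
tcp_rot: [0.313, -0.107, 0.943, 0.037]
force: [19.1, -2.7, -12.4]
finger_gap: 0.013
finger_force: 20.5
```

Run:
```python
from h import *
latch()
for n in("side",):
    f=grab_frame(n);cv2.imwrite(f"pics/{n}4.png",f["image"])
    for q in("latch","latch_knob"): print(n,q,[(round(d["confidence"],2),np.round(d["extent"]).tolist(),np.argwhere(d["pixels"]).mean(0)[::-1].round(1)) for d in silhouettes(q,f)[:2]])
```

```text
[0.45611545 0.19586099 0.14915809] [ 0.13 -0.14  2.33  0.19  0.32 -1.83] [ 19.1  -2.7 -12.4] 0.01303345436774549 20.466135889291763
[-104.05986277  129.61167013  144.35284751] 51.05642078641759 1.8092564295921179
1.0 [-3.3  -0.41  2.47]
1.3 [-2.12  0.25  1.59]
1.6 [-0.84  0.44  0.63]
1.75 [-0.19  0.35  0.15]
side latch [(0.62, [261.0, 200.0, 278.0, 214.0], array([270.6, 207.9]))]
side latch_knob [(0.52, [263.0, 199.0, 280.0, 217.0], array([270.6, 208. ]))]
```

Emit:
move_arm:
  deltas:
    - {"dx": -0.1, "dy": 0, "dz": 0.1, "wx": 0, "wy": 0, "wz": 0, "jaw": 0.3}
    - {"dx": -0.1, "dy": 0, "dz": 0.1, "wx": 0, "wy": 0, "wz": 0, "jaw": 0.5}
    - {"dx": -0.1, "dy": 0, "dz": 0.1, "wx": 0, "wy": 0, "wz": 0, "jaw": 0.5}
    - {"dx": -0.1, "dy": 0, "dz": -2, "wx": 0, "wy": 0, "wz": 0, "jaw": 0.5}
    - {"dx": -0.1, "dy": 0, "dz": -5, "wx": 0, "wy": 0, "wz": 0, "jaw": 0.5}

```text
t: 6.17
position: [0.4253, 0.1899, 0.1866]
tcp_rot: [0.308, -0.107, 0.944, 0.038]
force: [-0.1, 0.3, 0.6]
finger_gap: 0.0434
finger_force: 0.0
```

Run:
```python
from h import *
latch()
for n in("side",'top'):
    f=grab_frame(n);cv2.imwrite(f"pics/{n}5.png",f["image"])
    for q in("latch","latch_knob"): print(n,q,[(round(d["confidence"],2),np.round(d["extent"]).tolist(),np.argwhere(d["pixels"]).mean(0)[::-1].round(1)) for d in silhouettes(q,f)[:2]])
    for th in(1.3,1.5,1.7,1.9): print(th,proj(f,W((-92+54*np.cos(th),80+54*np.sin(th),135))).round(1))
a=cv2.imread("pics/top5.png")[200:330,160:290];b=cv2.imread("pics/side5.png")[130:260,210:340]
cv2.imwrite("pics/c5.png",cv2.resize(np.hstack([a,b]),None,fx=3,fy=3,interpolation=cv2.INTER_CUBIC))
```

```text
[0.42532444 0.18989542 0.18658269] [ 0.12 -0.33  2.37  0.15  0.47 -1.78] [-0.1  0.3  0.6] 0.043395251950399144 0.0
[-135.45060064  130.81423703  181.74080264] 66.85836806593201 2.278236334342698
1.0 [-5.86 -0.53  4.29]
1.3 [-4.67  0.13  3.42]
1.6 [-3.38  0.32  2.47]
1.75 [-2.73  0.24  2.  ]
side latch [(0.51, [261.0, 190.0, 277.0, 217.0], array([268.1, 203.6]))]
side latch_knob [(0.67, [262.0, 192.0, 282.0, 216.0], array([269.3, 205.4]))]
1.3 [[276.4 192.2]]
1.5 [[272.3 192.5]]
1.7 [[268.3 193.3]]
1.9 [[264.5 194.6]]
top latch [(0.63, [219.0, 289.0, 257.0, 309.0], array([232.1, 299.1]))]
top latch_knob [(0.7, [218.0, 292.0, 251.0, 312.0], array([232.1, 299.1])), (0.55, [196.0, 176.0, 368.0, 284.0], array([294.9, 227.6]))]
1.3 [[218.1 286.9]]
1.5 [[218.5 293. ]]
1.7 [[220.  298.9]]
1.9 [[222.7 304.3]]
```

View pics/c5.png

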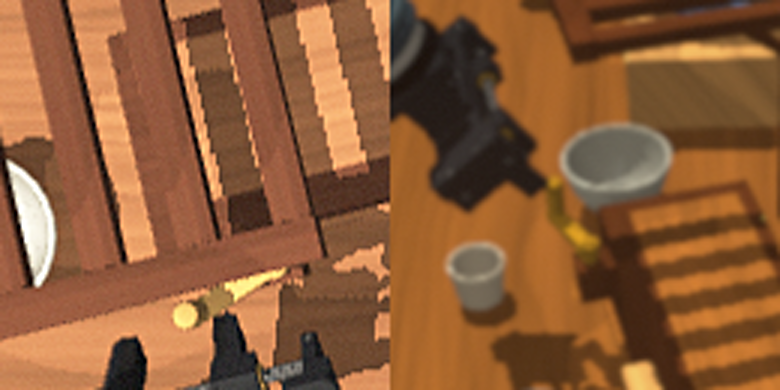

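Knob at top (222,305) matches a latch angle of about 1.87, so it is clear of the lid. The lid is next: closed fingers at about 50° pitch, hooked under the tab.

```bash
cat >> h.py <<'E'
def ch():
    p,R=cur();s=get_state();print(p,s["qpos"].round(2),s["force"].round(1))
    g=p+R.apply([0,0,.006]);print("chest grasp",(Ro.from_euler('z',-P[2]).apply(g-[P[0],P[1],0])*1000).round(1), "pitch",np.degrees(np.arcsin(-R.as_matrix()[2,2])).round(1))
E
python3 - <<'E'
from h import *
R=Rt(50);z=R.apply([0,0,1])
go(W((-145,0,200)),R)
pre=W((-95-7-3,-100,90-6-2.5))-z*.05
go(pre,R)
E
```

```text
d [ -0.12 -13.07  -2.04] w [ 0.2 -3.5 -0.2]
d [  3.98 -23.11   4.85] w [ 0.2 -3.5 -0.2]
```

Emit:
move_arm:
  deltas:
    - {"dx": -1, "dy": -1, "dz": -1.5, "wx": 0, "wy": 0, "wz": 0, "jaw": 0.2}
    - {"dx": -1, "dy": -4.5, "dz": -2, "wx": 0, "wy": -1, "wz": 0, "jaw": 0}
    - {"dx": -0.5, "dy": -8.5, "dz": -2, "wx": 0, "wy": -2, "wz": 0, "jaw": 0}
    - {"dx": 0, "dy": -12.5, "dz": -2, "wx": 0, "wy": -3.5, "wz": 0, "jaw": 0}
    - {"dx": 0, "dy": -16, "dz": -1.5, "wx": 0, "wy": -3.5, "wz": 0, "jaw": 0}
  squeeze: 20

```text
t: 6.88
position: [0.446, 0.066, 0.2013]
tcp_rot: [0.337, -0.107, 0.934, 0.042]
force: [0.8, 0.5, -0.4]
finger_gap: 0.0128
finger_force: 0.0
```

Run:
```python
from h import *
ch()
R=Rt(50);z=R.apply([0,0,1])
go(W((-95-7-3,-100,90-6-2.5))-z*.05,R)
```

```text
[0.44602334 0.06603742 0.20129734] [-0.37 -0.46  2.44  0.63  0.66 -2.58] [ 0.8  0.5 -0.4]
chest grasp [-143.1    5.5  196.7] pitch 50.3
d [  4.41 -10.6    6.24] w [ 0.3 -0.3 -0.2]
```

Run:
```python
from h import *
R=Rt(50,-15);z=R.apply([0,0,1])
go(W((-95-7-3,-100,90-6-2.5))-z*.05,R)
```

```text
d [ 4.32 -9.67  6.32] w [ 9.9 -0.3 11.3]
```

Emit:
move_arm:
  deltas:
    - {"dx": 1, "dy": -2.5, "dz": 1.3, "wx": 2.5, "wy": 0, "wz": 3, "jaw": 0}
    - {"dx": 2, "dy": -5, "dz": 2.6, "wx": 5, "wy": 0, "wz": 6, "jaw": 0}
    - {"dx": 3, "dy": -7.5, "dz": 4, "wx": 7.5, "wy": 0, "wz": 9, "jaw": 0}
    - {"dx": 4, "dy": -9.7, "dz": 5.5, "wx": 10, "wy": 0, "wz": 11.3, "jaw": 0}
    - {"dx": 4.3, "dy": -9.7, "dz": 6.3, "wx": 10, "wy": 0, "wz": 11.3, "jaw": 0}

```text
t: 7.3
position: [0.4747, -0.0288, 0.1226]
tcp_rot: [0.337, 0.019, 0.941, -0.008]
force: [0.2, 2.1, -0.1]
finger_gap: 0.0001
finger_force: 0.0
```

Run:
```python
from h import *
ch()
R=Rt(50,-15);z=R.apply([0,0,1])
go(W((-95-7-3,-100,90-6-2.5))-z*.05,R)
go(W((-95-7-3,-100,90-6-2.5)),R)
```

```text
[ 0.47470021 -0.02883846  0.12257901] [-0.48 -0.14  2.43  0.92  0.34 -2.82] [ 0.2  2.1 -0.1]
chest grasp [-136.9  -94.5  117.9] pitch 50.6
d [-0.12  0.29 -0.14] w [-0.5 -0.6 -0.3]
d [-0.17  0.33  4.86] w [-0.5 -0.6 -0.3]
```

Run:
```python
from h import *
R=Rt(55,-28);z=R.apply([0,0,1])
go(W((-95-8-3,-100,90-5-2.5))-z*.05,R)
```

```text
d [-0.66  0.99 -0.21] w [ 7.4  4.4 10. ]
```

Emit:
move_arm:
  deltas:
    - {"dx": -0.3, "dy": 0.5, "dz": -0.2, "wx": 3, "wy": 2, "wz": 4, "jaw": 0}
    - {"dx": -0.6, "dy": 1, "dz": -0.2, "wx": 6, "wy": 4, "wz": 8, "jaw": 0}
    - {"dx": -0.6, "dy": 1, "dz": -0.2, "wx": 7.4, "wy": 4.4, "wz": 10, "jaw": 0}

```text
t: 7.55
position: [0.4735, -0.0188, 0.1236]
tcp_rot: [0.308, 0.067, 0.949, -0.018]
force: [-0.1, 0.4, -0.6]
finger_gap: 0.0005
finger_force: 0.0
```

Run:
```python
from h import *
ch()
R=Rt(55,-28)
go(W((-95-8-3,-100,90-5-2.5)),R)
```

```text
[ 0.47353479 -0.01883574  0.12358189] [-0.39 -0.14  2.4   0.51  0.31 -2.25] [-0.1  0.4 -0.6]
chest grasp [-136.2  -84.7  118.7] pitch 54.0
d [-0.61 -0.33  4.91] w [4.4 0.9 5.3]
```

Emit:
move_arm:
  deltas:
    - {"dx": 0.1, "dy": -0.1, "dz": 1.2, "wx": 2, "wy": 0.5, "wz": 2.5, "jaw": 0}
    - {"dx": -0.1, "dy": -0.2, "dz": 2.4, "wx": 4.4, "wy": 1, "wz": 5.3, "jaw": 0}
    - {"dx": -0.4, "dy": -0.3, "dz": 3.8, "wx": 4.4, "wy": 1, "wz": 5.3, "jaw": 0}
    - {"dx": -0.6, "dy": -0.3, "dz": 4.9, "wx": 4.4, "wy": 1, "wz": 5.3, "jaw": 0}
    - {"dx": -0.6, "dy": -0.3, "dz": 4.9, "wx": 4.4, "wy": 1, "wz": 5.3, "jaw": 0}

```text
t: 7.97
position: [0.5062, -0.0254, 0.0859]
tcp_rot: [0.297, 0.121, 0.946, -0.039]
force: [-0.0, -0.1, -2.6]
finger_gap: 0.0002
finger_force: 0.6
```

Run:
```python
from h import *
ch()
R=Rt(55,-28)
go(W((-95-8-3,-100,90-5-2.5)),R)
f=grab_frame("side");g=grab_frame("top")
cv2.imwrite("pics/c6.png",cv2.resize(np.hstack([g["image"][220:350,270:400],f["image"][190:320,230:360]]),None,fx=3,fy=3,interpolation=cv2.INTER_CUBIC))
```

```text
[ 0.50622616 -0.02541951  0.08593893] [-0.3   0.07  2.3   0.14  0.16 -1.75] [-0.  -0.1 -2.6]
chest grasp [-106.1  -98.9   81. ] pitch 55.2
d [-0.13 -0.09 -0.09] w [ 0.1 -0.2  0.2]
```

View pics/c6.png

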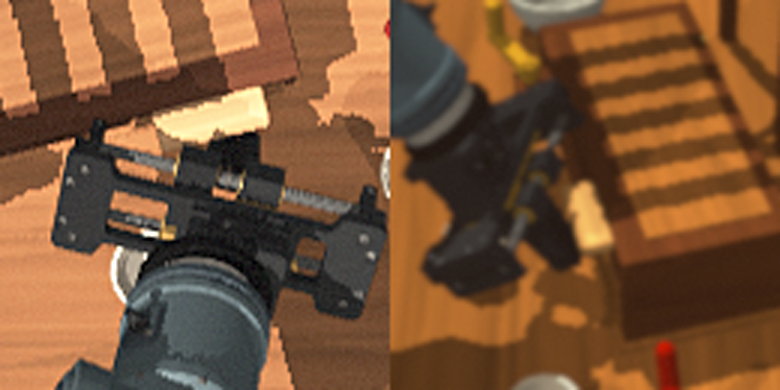

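The closed fingertips sit under the tab's middle (left crop 230,145) with the body clear of the lid. Next I work out the lifting arc.

```bash
cat >> h.py <<'E'
def arc(L,y=-100):
    """L: (phi,pitch,yaw,depth past tab edge at centreline) ; edge contact"""
    p0,R0=cur()
    for ph,pi,yw in L:
        R=Rt(pi,yw);b=np.radians(pi)
        E=np.array([70-165*np.cos(ph),y,90+165*np.sin(ph)])+np.array([-9*np.sin(b),0,-9*np.cos(b)])
        t=W(E)-R.apply([0,0,.006])
        print(ph,"d",(R0.inv().apply(t-p0)*100).round(2),"w",np.degrees((R0.inv()*R).as_rotvec()).round(1))
E
python3 - <<'E'
from h import *
arc([(0,55,-28),(.1,55,-28),(.2,55,-28),(.3,55,-28),(.4,55,-25),(.5,55,-22)])
E
```

```text
0 d [-0.47  0.1   0.05] w [ 0.1 -0.1  0.2]
0.1 d [-1.47  0.13 -1.26] w [ 0.1 -0.1  0.2]
0.2 d [-2.58  0.24 -2.47] w [ 0.1 -0.1  0.2]
0.3 d [-3.79  0.43 -3.58] w [ 0.1 -0.1  0.2]
0.4 d [-5.09  0.68 -4.56] w [-1.7 -0.1 -2.2]
0.5 d [-6.46  0.99 -5.42] w [-3.4 -0.1 -4.7]
```

Emit:
move_arm:
  deltas:
    - {"dx": -0.5, "dy": 0.1, "dz": 0, "wx": 0, "wy": 0, "wz": 0, "jaw": 0}
    - {"dx": -1, "dy": 0.1, "dz": -0.6, "wx": 0, "wy": 0, "wz": 0, "jaw": 0}
    - {"dx": -1.5, "dy": 0.1, "dz": -1.3, "wx": 0, "wy": 0, "wz": 0, "jaw": 0}
    - {"dx": -2, "dy": 0.2, "dz": -1.9, "wx": 0, "wy": 0, "wz": 0, "jaw": 0}
    - {"dx": -2.6, "dy": 0.2, "dz": -2.5, "wx": 0, "wy": 0, "wz": 0, "jaw": 0}

```text
t: 8.48
position: [0.5106, -0.0249, 0.1229]
tcp_rot: [0.296, 0.122, 0.947, -0.039]
force: [-9.1, 3.3, -2.8]
finger_gap: 0.0005
finger_force: 4.3
```

Run:
```python
from h import *
ch()
arc([(.2,55,-28),(.3,55,-28),(.4,55,-25),(.5,55,-22),(.6,55,-18),(.7,55,-14)])
```

```text
[ 0.51064291 -0.02487604  0.12286266] [-0.29 -0.02  2.28  0.07  0.28 -1.67] [-9.1  3.3 -2.8]
chest grasp [-101.7  -99.3  117.9] pitch 55.3
0.2 d [-0.19  0.06  0.17] w [ 0.  -0.3  0.2]
0.3 d [-1.4   0.25 -0.93] w [ 0.  -0.3  0.2]
0.4 d [-2.7   0.49 -1.92] w [-1.7 -0.3 -2.3]
0.5 d [-4.06  0.81 -2.78] w [-3.4 -0.3 -4.7]
0.6 d [-5.5   1.19 -3.5 ] w [-5.7 -0.3 -8. ]
0.7 d [-6.97  1.63 -4.07] w [ -8.   -0.3 -11.3]
```

Emit:
move_arm:
  deltas:
    - {"dx": -0.8, "dy": 0.2, "dz": -0.4, "wx": 0, "wy": 0, "wz": 0, "jaw": 0}
    - {"dx": -1.4, "dy": 0.25, "dz": -0.9, "wx": 0, "wy": 0, "wz": 0, "jaw": 0}
    - {"dx": -2.7, "dy": 0.5, "dz": -1.9, "wx": -1.7, "wy": 0, "wz": -2.3, "jaw": 0}
    - {"dx": -4.1, "dy": 0.8, "dz": -2.8, "wx": -3.4, "wy": 0, "wz": -4.7, "jaw": 0}
    - {"dx": -5.5, "dy": 1.2, "dz": -3.5, "wx": -5.7, "wy": 0, "wz": -8, "jaw": 0}

```text
t: 8.9
position: [0.54, -0.0195, 0.1856]
tcp_rot: [0.301, 0.039, 0.953, -0.012]
force: [-0.5, -1.0, -3.1]
finger_gap: 0.0005
finger_force: 1.8
```

Run:
```python
from h import *
ch()
arc([(.6,55,-18),(.7,55,-14),(.8,55,-12),(.9,55,-10),(1.,55,-8)])
for n in("side","top"):
    f=grab_frame(n);cv2.imwrite(f"pics/{n}7.png",f["image"])
    for q in ("lid","tab_edge"):print(q,[(round(d["confidence"],2),d["extent"]) for d in silhouettes(q,f)[:2]])
a=cv2.imread("pics/top7.png")[130:330,230:430];b=cv2.imread("pics/side7.png")[130:330,210:410]
cv2.imwrite("pics/c7.png",cv2.resize(np.hstack([a,b]),None,fx=2,fy=2,interpolation=cv2.INTER_CUBIC))
```

```text
[ 0.54004749 -0.01949197  0.18556702] [-0.33 -0.11  2.2   0.32  0.48 -2.07] [-0.5 -1.  -3.1]
chest grasp [ -71.6 -100.2  180.7] pitch 54.9
0.6 d [ 0.31 -0.04  0.1 ] w [0.1 0.1 0.2]
0.7 d [-1.22  0.24 -0.42] w [-2.2  0.1 -3.1]
0.8 d [-2.79  0.57 -0.79] w [-3.3  0.1 -4.7]
0.9 d [-4.38  0.94 -1.01] w [-4.5  0.1 -6.4]
1.0 d [-5.98  1.34 -1.05] w [-5.6  0.1 -8. ]
lid [(0.27, [266.8, 169.9, 297.3, 188.9])]
tab_edge [(0.68, [292.4, 172.9, 365.3, 266.3])]
lid [(0.84, [197.1, 174.6, 365.0, 265.9])]
tab_edge [(0.88, [192.6, 170.7, 366.9, 265.2])]
```

View pics/c7.png

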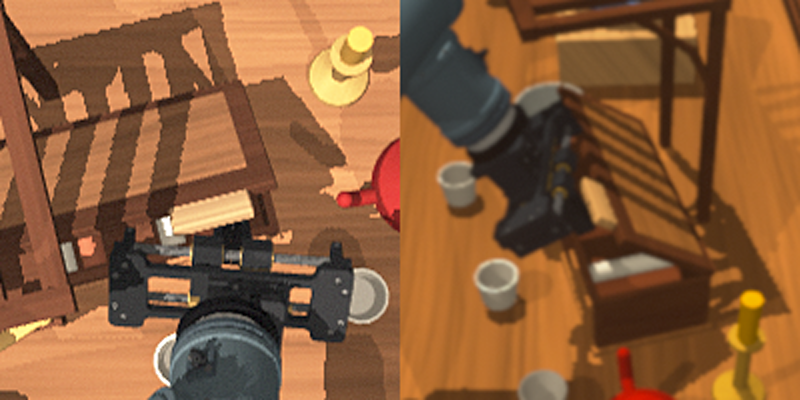

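The lid is rising (about 0.55 rad) with the fingers under the tab and nothing else touched. I continue.

Emit:
move_arm:
  deltas:
    - {"dx": -0.6, "dy": 0.1, "dz": -0.2, "wx": -1, "wy": 0, "wz": -1.5, "jaw": 0}
    - {"dx": -1.3, "dy": 0.3, "dz": -0.4, "wx": -2.2, "wy": 0, "wz": -3, "jaw": 0}
    - {"dx": -2.8, "dy": 0.6, "dz": -0.8, "wx": -3.3, "wy": 0, "wz": -4.7, "jaw": 0}
    - {"dx": -4.4, "dy": 0.9, "dz": -1, "wx": -4.5, "wy": 0, "wz": -6.4, "jaw": 0}
    - {"dx": -6, "dy": 1.3, "dz": -1.1, "wx": -5.6, "wy": 0, "wz": -8, "jaw": 0}

```text
t: 9.62
position: [0.5838, -0.0104, 0.2274]
tcp_rot: [0.3, -0.041, 0.953, 0.013]
force: [-1.3, -1.0, -4.4]
finger_gap: 0.0003
finger_force: 2.1
```

```bash
cat >> h.py <<'E'
def arc2(L,y=-100,r=146):
    p0,R0=cur()
    for ph,pi,yw in L:
        R=Rt(pi,yw);C=W([70-r*np.cos(ph),y,90+r*np.sin(ph)]);t=C-R.apply([-.009,0,.025])
        print(ph,"d",(R0.inv().apply(t-p0)*100).round(2),"w",np.degrees((R0.inv()*R).as_rotvec()).round(1))
E
python3 - <<'E'
from h import *
ch()
arc2([(1.,55,-8),(1.1,55,-5),(1.2,55,-3),(1.3,55,0),(1.4,55,0),(1.5,55,0),(1.57,55,0)])
E
```

```text
[ 0.58379289 -0.01040774  0.22738408] [-0.34 -0.07  2.06  0.42  0.63 -2.27] [-1.3 -1.  -4.4]
chest grasp [ -26.8 -100.8  222.5] pitch 55.0
1.0 d [ 0.01  0.32 -0.1 ] w [-0.1 -0.  -0.1]
1.1 d [-1.44  0.39  0.02] w [-1.8 -0.  -2.6]
1.2 d [-2.86  0.5   0.29] w [-3.  -0.  -4.2]
1.3 d [-4.26  0.59  0.71] w [-4.7 -0.  -6.7]
1.4 d [-5.6   0.79  1.25] w [-4.7 -0.  -6.7]
1.5 d [-6.88  1.    1.93] w [-4.7 -0.  -6.7]
1.57 d [-7.72  1.14  2.48] w [-4.7 -0.  -6.7]
```

Emit:
move_arm:
  deltas:
    - {"dx": -0.7, "dy": 0.2, "dz": 0, "wx": -1, "wy": 0, "wz": -1.3, "jaw": 0}
    - {"dx": -1.4, "dy": 0.3, "dz": 0, "wx": -1.8, "wy": 0, "wz": -2.6, "jaw": 0}
    - {"dx": -2.8, "dy": 0.4, "dz": 0.3, "wx": -3, "wy": 0, "wz": -4.2, "jaw": 0}
    - {"dx": -4.2, "dy": 0.6, "dz": 0.7, "wx": -4.7, "wy": 0, "wz": -6.7, "jaw": 0}
    - {"dx": -5, "dy": 0.7, "dz": 1, "wx": -4.7, "wy": 0, "wz": -6.7, "jaw": 0}

```text
t: 10.03
position: [0.6311, -0.0001, 0.249]
tcp_rot: [0.299, -0.109, 0.947, 0.034]
force: [-3.6, 0.9, -0.9]
finger_gap: 0.0007
finger_force: 1.7
```

Run:
```python
from h import *
ch()
arc2([(1.4,55,0),(1.5,55,0),(1.57,55,0)])
f=grab_frame("side");g=grab_frame("top");cv2.imwrite("pics/top8.png",g["image"])
for a in(1.1,1.2,1.3,1.4,1.5,1.6):
    P0=[W((70-140*np.cos(a)+12*s*np.sin(a),-150,90+140*np.sin(a)+12*s*np.cos(a))) for s in(0,1)]
    print(a,proj(f,P0).round(0).tolist(),proj(g,P0).round(0).tolist())
cv2.imwrite("pics/c8.png",cv2.resize(np.hstack([g["image"][130:330,230:430],f["image"][110:310,230:430]]),None,fx=2,fy=2,interpolation=cv2.INTER_CUBIC))
```

```text
[ 6.31101063e-01 -1.04124137e-04  2.49023689e-01] [-0.33  0.02  1.92  0.48  0.72 -2.42] [-3.6  0.9 -0.9]
chest grasp [  21.7 -101.   244.1] pitch 54.9
1.4 d [-0.44  0.1   0.29] w [-0.1  0.1  0. ]
1.5 d [-1.73  0.1   0.98] w [-0.1  0.1  0. ]
1.57 d [-2.58  0.1   1.53] w [-0.1  0.1  0. ]
1.1 [[340.0, 234.0], [345.0, 232.0]] [[363.0, 196.0], [361.0, 190.0]]
1.2 [[346.0, 231.0], [351.0, 229.0]] [[361.0, 188.0], [359.0, 181.0]]
1.3 [[352.0, 229.0], [357.0, 226.0]] [[359.0, 180.0], [357.0, 173.0]]
1.4 [[358.0, 226.0], [363.0, 224.0]] [[357.0, 172.0], [355.0, 165.0]]
1.5 [[364.0, 224.0], [370.0, 223.0]] [[355.0, 163.0], [353.0, 156.0]]
1.6 [[371.0, 223.0], [376.0, 222.0]] [[353.0, 155.0], [351.0, 148.0]]
```

View pics/c8.png

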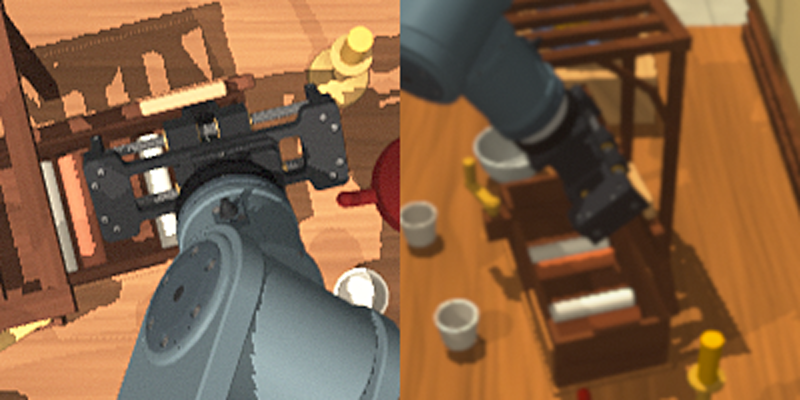

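The lid's right corner at top (356,169) gives an angle of about 1.38, so about 0.18 rad is left to push.

Emit:
move_arm:
  deltas:
    - {"dx": -0.5, "dy": 0.1, "dz": 0.3, "wx": 0, "wy": 0, "wz": 0, "jaw": 0}
    - {"dx": -1.1, "dy": 0.1, "dz": 0.6, "wx": 0, "wy": 0, "wz": 0, "jaw": 0}
    - {"dx": -1.7, "dy": 0.1, "dz": 1, "wx": 0, "wy": 0, "wz": 0, "jaw": 0}
    - {"dx": -2.5, "dy": 0.1, "dz": 1.5, "wx": 0, "wy": 0, "wz": 0, "jaw": 0}
    - {"dx": -2.5, "dy": 0.1, "dz": 1.5, "wx": 0, "wy": 0, "wz": 0, "jaw": 0}

```text
t: 10.55
position: [0.6605, 0.008, 0.2528]
tcp_rot: [0.301, -0.109, 0.947, 0.033]
force: [-0.6, -0.4, -0.2]
finger_gap: 0.0006
finger_force: 0.3
```

Run:
```python
from h import *
ch();arc2([(1.57,55,0)])
```

```text
[0.66050703 0.00795071 0.2528382 ] [-0.3   0.08  1.85  0.46  0.71 -2.37] [-0.6 -0.4 -0.2]
chest grasp [ 52.2 -99.8 247.9] pitch 54.7
1.57 d [ 0.13 -0.02  0.09] w [-0.1  0.3  0. ]
```

Now I back straight off towards the robot (world -x, slightly up) and check.

Emit:
move_arm:
  deltas:
    - {"dx": 1, "dy": 0, "dz": -1, "wx": 0, "wy": 0, "wz": 0, "jaw": 0}
    - {"dx": 3, "dy": 0, "dz": -3, "wx": 0, "wy": 0, "wz": 0, "jaw": 0}
    - {"dx": 5, "dy": 0, "dz": -5.5, "wx": 0, "wy": 0, "wz": 0, "jaw": 0}
    - {"dx": 7, "dy": 0, "dz": -8, "wx": 0, "wy": 0, "wz": 0, "jaw": 0}
    - {"dx": 8, "dy": 0, "dz": -10, "wx": 0, "wy": 0, "wz": 0, "jaw": 0}

```text
t: 10.97
position: [0.5378, -0.0199, 0.2881]
tcp_rot: [0.301, -0.109, 0.947, 0.034]
force: [0.9, 0.3, -0.2]
finger_gap: 0.0006
finger_force: 0.0
```

Run:
```python
from h import *
ch()
f=grab_frame("side");g=grab_frame("top")
cv2.imwrite("pics/c9.png",cv2.resize(np.hstack([g["image"][110:370,120:420],f["image"][80:340,210:410]]),None,fx=1.6,fy=1.6,interpolation=cv2.INTER_CUBIC))
for n,q in(("t","cup0"),("t","incense_bowl"),("t","candlestick"),("s","teapot"),("s","latch_knob")):
    print(q,[(round(d["confidence"],2),np.round(d["extent"]).tolist()) for d in silhouettes(q,g if n=="t" else f)[:3]])
```

```text
[ 0.53775709 -0.01989383  0.28811227] [-0.46 -0.26  2.09  0.5   0.88 -2.5 ] [ 0.9  0.3 -0.2]
chest grasp [-73.7 -99.1 283.2] pitch 54.8
cup0 [(0.78, [311.0, 302.0, 334.0, 324.0]), (0.59, [207.0, 329.0, 234.0, 359.0])]
incense_bowl [(0.73, [131.0, 250.0, 180.0, 301.0])]
candlestick [(0.78, [385.0, 145.0, 418.0, 185.0]), (0.73, [89.0, 123.0, 369.0, 321.0])]
teapot [(0.73, [304.0, 304.0, 355.0, 389.0])]
latch_knob [(0.47, [247.0, 261.0, 270.0, 283.0])]
```

View pics/c9.png

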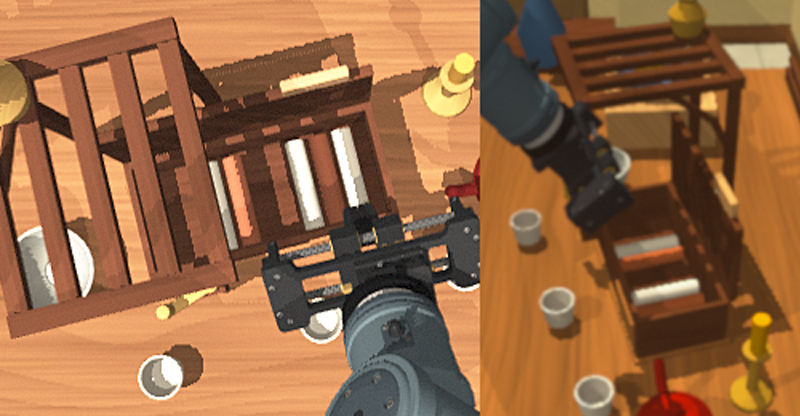

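The lid stands about upright (its outer corner at top (353,151) gives about 1.57 rad). The latch is still swung out in front, the cups, bowl, candlestick and teapot are where they were, and the arm touches nothing.

```bash
python3 -c "
from rig import *
print(finish_job())"
```

```text
the job is handed in; nothing more can be done
None
```

The job is handed in at about 11 s on the robot's clock: the latch is swung clear (about 1.87 rad), the lid stands open at about 1.57 rad, and in the pictures the teapot, cups, bowl and candlestick are where they were.

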